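# Fetch the stapler from behind the desk things

### The arm

A 7-joint arm with a two-finger parallel gripper is mounted at the origin on the work surface. World frame = base frame: x ahead of the robot, y to its left, z up, the work surface at z = 0. Lengths are in mm, angles in rad, forces in N, time in s.
With the tool pointing down it reaches from about 400 to 900 mm from the base axis. Payload 5.6 kg.
Tool frame: the origin (TCP) lies on the centre line of the jaws, within the pads' length; the fingertips stand 14 mm ahead of it and the grasp point (between the pads) lies 5 mm behind it; y points along the fingers, x is the direction in which the jaws open and shut, and the axes are right-handed (so a half turn about y gives the same grasp; the last joint's range is limited). The gripper opens to 92 mm and grips with 3 to 60 N. Pads are 20 mm wide; open, the fingers measure 128 mm over their backs; the gripper's body (75 mm by 189 mm) begins 69 mm behind the grasp point.
Start: joints at [1.109, 0.468, -0.012, 1.603, 0.006, 1.071, -0.056], TCP at [264.292, -593.851, 190.192] pointing down, gripper open.
Joint ranges: [-2.53, 2.53], [-0.31, 2.02], [-1.57, 1.55], [0.28, 2.44], [-1.29, 4.43], [0.15, 1.84], [-2.92, 2.92]. Speed limits (rad/s): [2.57, 2.57, 3.14, 3.14, 3.14, 3.14, 3.14].

### API

Orientations are given as a unit quaternion [w, x, y, z].
In Python, from station import * gives the robot as it stands.
- The arm moves only by the tool carry_out, never from a script. Its argument "commands" is text: rows parted by semicolons, each of 7 numbers parted by spaces: the closure, from 0 (fully open) to 1 (shut), then the shift along the tool's x, y, z in mm, then the turn, a rotation vector about the tool's x, y, z in rad. A call has 1 to 8 rows; each row shifts and turns the commanded pose from where the row before left it, along the tool's axes as they then stand; what a row does not reach is not made up. A row lasts 1/8 s, in which the tool goes at most 62.5 mm and 10.7 degrees, less where a joint would pass 70% of its speed; a pose out of reach is approached as far as the arm can. A call with a gripper value outside its range is refused whole. The fingers move at their own pace and stop on an object; "force" is the grip in N (left out, the last holds). Time passes only in rows, so rows that do not move let the fingers close. It gives the time, the measured TCP pose, the force and the opening at its end, in the units of the state.
- state(): the state, without advancing time (a new reading comes with each control period).
- get_image(name): name is "scene" or "side" or "wrist"; returns a dict with "img" (480x640x3 uint8, red, green, blue), "z_map" (480x640 float32, mm along the optical axis (not along the pixel's ray), 0 where there is no reading), "fx", "fy", "cx", "cy" (pixels), "k1" (the pictures are not rectified: a ray, as slopes to the right and down, at radius r is drawn at 1 + k1 r^2 times it, then the intrinsics apply), "rvec" (rotation vector, rad) and "tvec" (3), from world to camera coordinates, as OpenCV has them; the wrist camera has in their place "T_tool_cam" (4x4, takes a point from camera to tool coordinates, whose origin is the TCP and whose axes are the tool frame's). Camera axes: x right, y down, z forward; pixel columns grow to the right and rows downward; lengths in mm; the calibration is good to about 2 mm. A picture is of the moment at which its call begins: read the wrist's pose just before it.
- hand_in(): hands the job in, once; it reports no verdict.
Trained networks look in the newest picture that a camera, given by its name, has taken for a name from the list of things; names that differ only in an ending like _2 or _b are one class to them, and where a whole thing is asked for, a point or a joint stands for the part that bears it (a point fixed in the world has none). Each returns a list of dicts, best first, with "p" (0 to 1); they miss things now and then, are a little off and sometimes report something else, mostly with a low value. They report only what shows in the picture. A call takes as long as a camera call. They do not tell look-alikes from the thing itself.
- spot_in(camera, label): "xy" ([column, row] in pixels, amid what is visible of it).
The state is a dict: "clock": time; "joint_pos": joint angles; "dq": joint speeds; "tau": joint torques, N m; "position": TCP position; "tcp_rot": TCP orientation; "force": force on the tool from outside, world axes, zero at the start; "moment": the same for the moment, N m; "grip_width": opening from 0.0 (shut) to 1.0 (fully open).
Only numpy, scipy, OpenCV 4.12 (cv2) and the standard library are available. Lean on these libraries where they do the work, as an engineer would, in place of code of your own. Each camera call takes 0.05 s, during which the arm holds its last target. There are 200 camera calls.

### The job

The stapler lies at the back of the grey desk organiser, behind the steel tumbler, the square tea tin and the glass jar. First set all three of these upright in the empty white tray; then take the stapler and lay it, on its base, in the middle of the closed notebook, in line with the notebook's long sides (either way round); then put the three things back upright, each exactly where it stood before. Leave the paper-clip box, the mug and the clock alone.

Things in the scene. Friction and masses are not known exactly. Their poses are not given: they have to be found in the camera images.
- tumbler_center (a point): Steel travel tumbler with a black lid: an upright cylinder 52 mm in diameter and 88 mm tall (steel up to 78 mm, then the lid, 51 mm in diameter), about 0.2 kg, loose, standing at the start in the organiser's front row. The point is its centre, half-way up (44 mm above its underside). Its z axis is its own up direction.
- tin_center (a point): Square tea tin: upright aluminium box 48 x 48 mm and 80 mm tall with a brass-coloured lid, about 0.16 kg, loose, standing in the organiser's front row. The point is its centre, half-way up (40 mm above its underside); x and y axes are square to its sides, z is up.
- jar_center (a point): Amber glass jar with a white screw cap and a paper label: upright cylinder 44 mm in diameter and 76 mm tall (glass up to 52 mm, a narrow neck, cap of 44 mm diameter from 56 to 76 mm), about 0.15 kg, loose, standing in the organiser's front row. The point is its centre, half-way up (38 mm above its underside); z is up.
- stapler_center (a point): Black stapler on its base: 125 mm long along its y axis, 32 mm wide along x (flat upright sides), 44 mm tall, about 0.18 kg, loose; grasp it across the 32 mm at the middle. It lies roughly along the organiser's y axis, about 13 mm behind the front row: no finger fits between while the row stands. The point is its centre, half-way up (22 mm above its underside); z is up.
- caddy: Grey open organiser (fixed), 170 mm deep along x, 250 mm wide along y; floor and walls 5 mm thick, rim 16 mm above the desk. Origin: centre of its underside, on the desk; x points from its front to its back, z up. The front row (tumbler, tin, jar in any order) stands about 85 mm apart at about x = -45 mm, the tin about square to it; the stapler at about x = +10 mm.
- tray: White open tray (fixed), empty at the start, the side area for the three things: 200 mm along its x axis, 180 mm along its y axis, floor 5 mm thick, walls 5 mm thick, rim 12 mm above the desk. Origin: centre of its underside, on the desk; z up.
- notebook: Closed blue notebook lying flat (fixed): 212 mm along its x axis (the long sides), 150 mm along its y axis, 12 mm thick. Origin: centre of its underside, on the desk; its top is 12 mm above; z up.
- clipbox: Bystander: small square paper-clip box, 36 x 36 mm, 24 mm tall, loose in the back corner of the organiser on its +y side, beyond one end of the stapler. Origin: centre of its underside.
- mug: Bystander: white mug, 72 mm in diameter with a side handle, 80 mm tall, loose on the desk beyond the work. Origin: centre of its underside.
- clock: Bystander: white desk clock, 40 x 80 mm, 64 mm tall, loose on the desk beyond the work. Origin: centre of its underside.
Mind the look-alikes: they are no part of the job. Of the things that look like the part that bears stapler_center, the middle-sized one is meant.

How it is judged (in metres and radians):
On the way, in this order (a step that is already met when the one before it is completed fails the run):
1. the tumbler, the tin and the jar all stand upright in the white tray (x of tumbler_center in the frame of tray between -0.085 and 0.085 m and y of tumbler_center in the frame of tray between -0.075 and 0.075 m and angle between each of tumbler_center, tin_center, jar_center's own z axis and vertical below 0.12 rad and z of tumbler_center in the frame of tray between 0.043 and 0.055 m and x of tin_center in the frame of tray between -0.085 and 0.085 m and y of tin_center in the frame of tray between -0.075 and 0.075 m and z of tin_center in the frame of tray between 0.039 and 0.051 m and x of jar_center in the frame of tray between -0.085 and 0.085 m and y of jar_center in the frame of tray between -0.075 and 0.075 m and z of jar_center in the frame of tray between 0.037 and 0.049 m), for 0.2 s.
2. the stapler lies in the middle of the notebook, in line with it, while the three things still stand in the tray (all of step 1 and horizontal distance between stapler_center and notebook below 0.015 m and angle between the y axis of stapler_center and the x axis of notebook, either way round below 0.21 rad and angle between stapler_center's own z axis and vertical below 0.12 rad and z of stapler_center in the frame of notebook between 0.028 and 0.04 m), for 0.2 s.
At the end, for the whole second after the job is handed in: Tumbler, tin and jar each upright (within 0.12 rad) in the organiser, within 15 mm of where each stood at the start; stapler on its base on the notebook, centre within 15 mm of its middle, length within 0.21 rad of its long sides; all at rest (distance of each of tumbler_center, tin_center, jar_center from where it was at the start of the episode below 0.015 m and angle between each of tumbler_center, tin_center, jar_center, stapler_center's own z axis and vertical below 0.12 rad and z of tumbler_center in the frame of caddy between 0.043 and 0.055 m and z of tin_center in the frame of caddy between 0.039 and 0.051 m and z of jar_center in the frame of caddy between 0.037 and 0.049 m and horizontal distance between stapler_center and notebook below 0.015 m and angle between the y axis of stapler_center and the x axis of notebook, either way round below 0.21 rad and z of stapler_center in the frame of notebook between 0.028 and 0.04 m and linear speed of each of tumbler, tin, jar, stapler below 0.03 m/s); the robot touches nothing.
It fails at once if the paper-clip box is moved by more than 15 mm (distance of clipbox from where it was at the start of the episode above 0.015 m).
It fails at once if the mug is moved by more than 15 mm (distance of mug from where it was at the start of the episode above 0.015 m).
It fails at once if the clock is moved by more than 15 mm (distance of clock from where it was at the start of the episode above 0.015 m).
It also fails if it takes over 144 s, if anything falls off the work surface, if the arm or the gripper's body presses on something with over 40 N, if the wrist force passes 120 N, or if a joint passes its speed limit or range.

## Working session

There is one attempt and no reset: what is moved stays moved. The work goes in short steps, Python scripts to look and compute and a tool call to move; the robot and the scene stay as the last step left them, time stands still between calls to the robot, and variables do not carry over. Pictures are saved under pics/ and viewed, about 12 in all and at most 16, crops included, and the job is handed in when it is done.

Besides the shell and the picture viewer there is one more tool, called after "Call:" by a JSON object that holds its "fn" and its "kwargs". carry_out: Moves the arm, as the interface text tells. Its arguments: {"type":"object","properties":{"commands":{"type":"string"},"force":{"type":"number"}},"required":["commands"]}

```bash
mkdir -p pics
cat > h.py <<'E'
from station import *
import numpy as np, cv2
from scipy.spatial.transform import Rotation as R
def cam(name):
    s=state(); d=get_image(name)
    if 'rvec' in d:
        Rm=R.from_rotvec(np.ravel(d['rvec'])).as_matrix(); t=np.ravel(d['tvec'])
        T=np.eye(4);T[:3,:3]=Rm.T;T[:3,3]=-Rm.T@t
    else:
        q=s['tcp_rot'];W=np.eye(4);W[:3,:3]=R.from_quat([q[1],q[2],q[3],q[0]]).as_matrix();W[:3,3]=s['position']
        T=W@np.array(d['T_tool_cam'])
    d['T']=T
    v,u=np.mgrid[0:480,0:640]
    x=(u-d['cx'])/d['fx'];y=(v-d['cy'])/d['fy'];x0,y0=x.copy(),y.copy()
    for _ in range(10):
        f=1+d['k1']*(x*x+y*y);x,y=x0/f,y0/f
    z=d['z_map'];P=np.stack([x*z,y*z,z],-1)@T[:3,:3].T+T[:3,3]
    P[z==0]=np.nan; d['P']=P
    d['ray']=np.stack([x,y,np.ones_like(x)],-1)@T[:3,:3].T
    return d
def save(d,n): cv2.imwrite('pics/'+n,cv2.cvtColor(d['img'],cv2.COLOR_RGB2BGR))
E
python3 - <<'E'
from h import *
for c in ['scene','side']:
    d=cam(c);save(d,c+'0.png');np.savez(c+'0.npz',P=d['P'],img=d['img'],ray=d['ray'],T=d['T'])
    print(c,d['T'][:3,3].round())
    for l in ['tumbler_center','tin_center','jar_center','stapler_center','caddy','tray','notebook','clipbox','mug','clock']:
        for r in spot_in(c,l)[:4]:
            u,v=np.round(r['xy']).astype(int); print(l,round(r['p'],2),u,v,d['P'][v,u].round())
s=state();print(s)
E
```

```text
scene [1232. -431.  748.]
tumbler_center 0.72 355 208 [470.  80.  74.]
tin_center 0.73 289 234 [480. -84.  69.]
jar_center 0.84 320 222 [469.  -6.  64.]
stapler_center 0.72 217 217 [ 351. -194.   62.]
stapler_center 0.66 328 247 [528. -18.  44.]
stapler_center 0.63 366 299 [682. -21.  34.]
caddy 0.94 336 262 [538.  -3.   4.]
tray 0.7 204 310 [ 540. -294.    3.]
notebook 0.65 447 225 [552. 283.  11.]
notebook 0.15 328 251 [521. -14.  25.]
clipbox 0.57 373 239 [531.  93.  26.]
mug 0.92 458 282 [754. 132.  73.]
mug 0.25 319 225 [468.  -8.  56.]
clock 0.84 318 343 [ 750. -161.   60.]
side [ 17. 529. 538.]
tumbler_center 0.75 313 295 [429. 117.  76.]
tin_center 0.77 371 254 [441. -49.  64.]
jar_center 0.82 348 277 [435.  24.  56.]
stapler_center 0.65 478 265 [ 283. -155.   54.]
stapler_center 0.59 327 257 [510.  -5.  50.]
caddy 0.77 328 294 [427.  84.  59.]
tray 0.56 403 217 [ 530. -290.    7.]
notebook 0.93 188 363 [516. 304.  12.]
clipbox 0.61 284 298 [502. 115.  30.]
mug 0.64 188 256 [696. 172.  62.]
clock 0.67 296 203 [ 704. -118.   54.]
{'clock': 1.1, 'joint_pos': array([ 1.10899999,  0.46748486, -0.01161927,  1.60267651,  0.00598637,
        1.07138632, -0.05627517]), 'dq': array([-0.00216913,  0.00119216,  0.00196791, -0.00061117, -0.00160021,
        0.00077755,  0.00036541]), 'tau': array([-9.56020244e-05, -5.20421934e+01, -1.25598375e-02, -2.44059509e+01,
       -5.67116949e-02,  1.11646566e-02,  2.39928858e-05]), 'position': array([ 264.31603179, -593.86212264,  190.21193702]), 'tcp_rot': array([-0.59298687,  0.59302673, -0.38513212,  0.38517415]), 'force': array([-0.22282835,  0.32024181,  0.16211235]), 'moment': array([-0.05861597, -0.03170412, -0.05377878]), 'grip_width': 0.9984150917074088}
```

View pics/scene0.png

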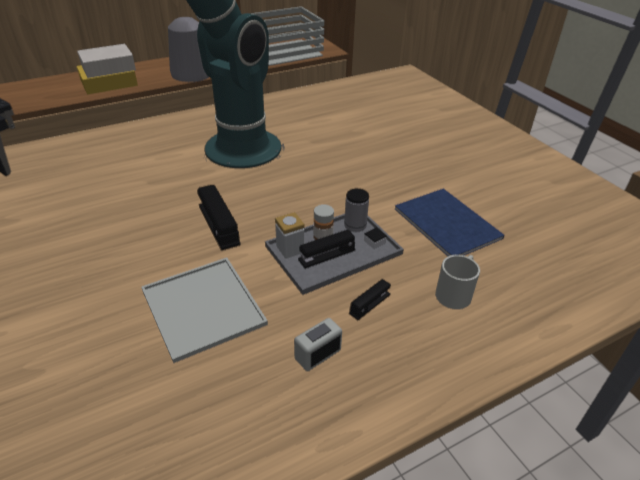

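View pics/side0.png

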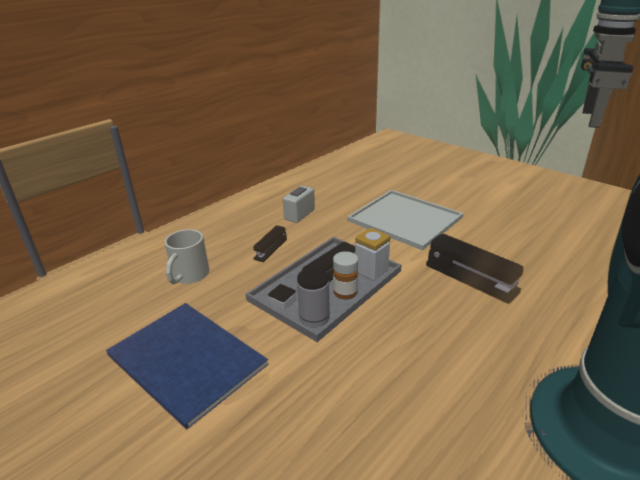

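Scene picture: three staplers show. The big one is at (217,217), outside on the desk near the robot. The middle-sized one is at (328,247), in the organiser. The small one is at (366,299), on the desk. The one in the organiser fits by size and place. I'll confirm it in an enlarged crop and measure everything.

```bash
cat > m.py <<'E'
import numpy as np,cv2
def rect(p):
    (c,wh,a)=cv2.minAreaRect(p.astype(np.float32)); return np.round(c,1),np.round(wh,1),round(a,1)
D=[np.load(c+'0.npz') for c in('scene','side')]
for n,d in zip(('scene','side'),D):
    P=d['P'];I=d['img'].astype(int);z=P[...,2];x=P[...,0];y=P[...,1];r,g,b=I[...,0],I[...,1],I[...,2]
    def box(x0,x1,y0,y1,z0,z1):return (x>x0)&(x<x1)&(y>y0)&(y<y1)&(z>z0)&(z<z1)
    print(n,'table z',np.nanmedian(z[box(400,800,-500,400,-15,4)&(r-b>40)]).round(1))
    m=box(350,750,150,450,4,22)&(b-r>20);m=cv2.morphologyEx(m.astype(np.uint8),cv2.MORPH_OPEN,np.ones((3,3)))>0
    print('notebook',rect(P[m][:,:2]),np.median(z[m]))
    m=box(400,720,-420,-150,-3,20)&(abs(r-b)<28)&(r>90);m=cv2.morphologyEx(m.astype(np.uint8),cv2.MORPH_OPEN,np.ones((3,3)))>0
    k,L,S,C=cv2.connectedComponentsWithStats(m.astype(np.uint8));m=L==1+np.argmax(S[1:,4])
    print('tray',rect(P[m][:,:2]),np.median(z[m]))
    m=box(380,680,-150,180,-3,20)&(abs(r-b)<28);m=cv2.morphologyEx(m.astype(np.uint8),cv2.MORPH_OPEN,np.ones((3,3)))>0
    k,L,S,C=cv2.connectedComponentsWithStats(m.astype(np.uint8));m=L==1+np.argmax(S[1:,4])
    print('caddy',rect(P[m][:,:2]),np.median(z[m]))
    for nm,zz,bx in (('tumbler',(90,96),(400,520,50,160)),('tin',(82,90),(400,520,-140,-30)),('jar',(78,86),(400,520,-40,50)),('staplerC',(44,54),(480,580,-120,80)),('staplerBig',(30,120),(230,400,-260,-100)),('staplerSmall',(15,70),(600,740,-80,60)),('mug',(76,90),(600,800,80,230)),('clock',(60,75),(600,820,-230,-60)),('clip',(26,40),(480,570,80,150))):
        m=box(*bx,*zz); p=P[m]
        if len(p)>5: print(nm,len(p),rect(p[:,:2]),'z',np.round([p[:,2].min(),np.median(p[:,2]),p[:,2].max()],1))
img=cv2.cvtColor(D[0]['img'],cv2.COLOR_RGB2BGR)[170:330,190:410]
cv2.imwrite('pics/crop0.png',cv2.resize(img,None,fx=3.5,fy=3.5,interpolation=cv2.INTER_CUBIC))
E
python3 m.py
```

```text
scene table z -1.1
notebook (array([536.6, 297.8]), array([215. , 154.1]), 1.7) 11.007514845532455
tray (array([ 522.2, -291. ]), array([216.7, 185.2]), 1.4) 3.945130056350763
caddy (array([491. ,  19.3]), array([191.5, 266.4]), 2.0) 5.252683237478436
tumbler 218 (array([450.2,  96.3]), array([48.1, 47.7]), 46.1) z [90.  91.8 95.6]
tin 304 (array([459.9, -73.9]), array([47.7, 49.8]), 89.4) z [82.  83.9 87.4]
jar 177 (array([455.1,  10. ]), array([40.3, 43.6]), 22.8) z [78.1 79.8 84.7]
staplerC 618 (array([504.9, -24.3]), array([144.7,  48.6]), 89.7) z [44.  47.4 53.9]
staplerBig 1147 (array([ 311.1, -181.7]), array([ 46.7, 162.9]), 87.8) z [30.4 59.3 66.1]
staplerSmall 598 (array([672.1,  -4.3]), array([25.9, 96.3]), 17.6) z [15.  32.2 36.9]
mug 224 (array([730. , 156.3]), array([70. , 72.6]), 39.4) z [76.  78.8 82. ]
clock 312 (array([ 734.3, -151.3]), array([32.3, 73.9]), 12.6) z [60.  62.4 66.1]
clip 157 (array([521.2, 103.1]), array([37.8, 37.8]), 8.9) z [26.2 27.8 31.4]
side table z 1.0
notebook (array([533.8, 297.8]), array([214.2, 151.9]), 1.8) 12.658556089136368
tray (array([
[... 176 characters left out ...]
array([49.9, 49.8]), 21.4) z [90.  93.7 96. ]
tin 398 (array([455.9, -71.6]), array([49.5, 49.1]), 89.5) z [82.  86.  88.7]
jar 312 (array([450.9,  12.7]), array([41.9, 42.4]), 45.2) z [78.1 81.8 84.1]
staplerC 483 (array([502.7, -11.2]), array([ 44.2, 119.7]), 0.4) z [44.2 49.8 52.4]
staplerBig 1958 (array([ 307.6, -178.5]), array([ 47.7, 156.4]), 87.7) z [30.  60.5 65.8]
staplerSmall 456 (array([668.7,  -2. ]), array([26.9, 95.6]), 17.4) z [15.  33.9 37.3]
mug 282 (array([726. , 158.2]), array([69.2, 73.3]), 54.6) z [76.  79.8 83.4]
clock 204 (array([ 727.9, -149.3]), array([37.1, 77.6]), 11.0) z [60.  62.1 68.4]
clip 293 (array([519. , 105.2]), array([38.5, 37.3]), 9.7) z [26.  29.6 32.1]
```

View pics/crop0.png

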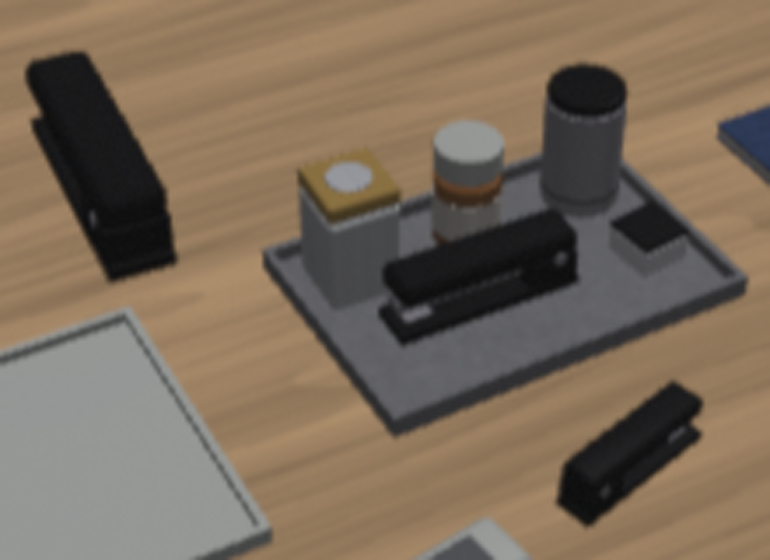

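The crop confirms it. The lengths measure about 160, 125 and 96 mm, so the middle one is in the organiser, behind the tin, jar and tumbler (crop (480,275)). Next I'll write the move planner.

```bash
cat >> h.py <<'E'
def go(tx,ty,tz,yaw=None):
    """print turn about tool y and the shift (in tool axes after turning to tool-down, x axis at azimuth yaw deg)"""
    s=state();q=s['tcp_rot'];Rt=R.from_quat([q[1],q[2],q[3],q[0]]);M=Rt.as_matrix()
    a=np.degrees(np.arctan2(M[1,0],M[0,0]));p=np.array(s['position'])
    yaw=a if yaw is None else yaw
    x=np.array([np.cos(np.radians(yaw)),np.sin(np.radians(yaw)),0]);y=np.array([0,0,-1.]);z=np.cross(x,y)
    D=np.stack([x,y,z],1); rv=(Rt.inv()*R.from_matrix(D)).as_rotvec()
    print('t %.2f pos'%s['clock'],p.round(1),'xaz %.2f'%a,'tilt',np.degrees(np.arccos(-M[2,1])).round(2),'grip %.1f'%(92*s['grip_width']),'F',np.round(s['force'],1),'j7 %.2f'%s['joint_pos'][6])
    print(' turn',rv.round(3),'shift',(D.T@(np.array([tx,ty,tz])-p)).round(1))
E
python3 - <<'E'
from h import *
go(430,10,330,93); go(430,10,330,-87)
d=get_image('wrist');print(np.round(d['T_tool_cam'],2),d['fx'])
E
```

```text
t 1.10 pos [ 264.3 -593.9  190.2] xaz -66.01 tilt 0.0 grip 91.9 F [-0.2  0.3  0.2] j7 -0.06
 turn [ 0.    -2.775  0.   ] shift [ 594.4 -139.8 -197.1]
t 1.10 pos [ 264.3 -593.9  190.2] xaz -66.01 tilt 0.0 grip 91.9 F [-0.2  0.3  0.2] j7 -0.06
 turn [-0.     0.366  0.   ] shift [-594.4 -139.8  197.1]
[[   1.     -0.      0.      0.79]
 [  -0.     -0.29    0.96 -194.87]
 [  -0.     -0.96   -0.29   83.48]
 [   0.      0.      0.      1.  ]] 420.0143965902463
```

Call:
{"fn": "carry_out", "kwargs": {"commands": "0.28 0 0 0 0 0.183 0; 0.28 0 0 0 0 0.183 0; 0.28 -50 -5 16 0 0 0; 0.28 -50 -5 16 0 0 0; 0.28 -50 -5 16 0 0 0; 0.28 -50 -5 16 0 0 0; 0.28 -50 -5 16 0 0 0; 0.28 -50 -5 16 0 0 0", "force": 20}}

```text
clock: 2.15
position: [344.7, -287.6, 220.6]
tcp_rot: [0.513, -0.513, 0.486, -0.487]
force: [0.3, -0.0, 0.1]
grip_width: 0.718
```

Call:
{"fn": "carry_out", "kwargs": {"commands": "0.28 -50 -5 16 0 0 0; 0.28 -50 -5 16 0 0 0; 0.28 -50 -5 16 0 0 0; 0.28 -50 -5 16 0 0 0; 0.28 -50 -5 16 0 0 0; 0.28 -44 -5 21 0 0 0; 0.28 0 0 0 0 0 0; 0.28 0 0 0 0 0 0"}}

```text
clock: 3.15
position: [429.4, 9.1, 250.0]
tcp_rot: [-0.513, 0.513, -0.487, 0.487]
force: [-0.1, -0.2, 0.8]
grip_width: 0.718
```

```bash
cat > w.py <<'E'
from h import *
import sys
def look(n):
    d=cam('wrist');save(d,n+'.png');np.savez(n+'.npz',P=d['P'],img=d['img'],ray=d['ray'],T=d['T']);return d
def rect(p):
    (c,wh,a)=cv2.minAreaRect(p.astype(np.float32)); return np.round(c,1),np.round(wh,1),round(a,1)
def box(P,x0,x1,y0,y1,z0,z1):
    x,y,z=P[...,0],P[...,1],P[...,2];return (x>x0)&(x<x1)&(y>y0)&(y<y1)&(z>z0)&(z<z1)
def rep(P,nm,*b):
    p=P[box(P,*b)]
    if len(p)>20:
        lo,hi=np.percentile(p,[1,99],axis=0); print(nm,len(p),*rect(p[:,:2]),'mid',((lo+hi)/2).round(1)[:2],'z',np.median(p[:,2]).round(1))
E
python3 - <<'E'
from w import *
go(450,10,250,-87)
d=look('w1');P=d['P']
rep(P,'tumbler',400,520,50,160,85,100);rep(P,'tin',400,520,-140,-30,78,92);rep(P,'jar',400,520,-40,50,74,90)
rep(P,'stapler',480,580,-120,80,38,60);rep(P,'clip',480,570,80,150,22,40);rep(P,'table',600,700,-100,0,-10,10)
E
```

```text
t 3.15 pos [429.4   9.1 250. ] xaz -86.99 tilt 0.04 grip 66.0 F [-0.1 -0.2  0.8] j7 -1.64
 turn [0.001 0.    0.   ] shift [ 0.1 -0.  20.6]
tumbler 2819 [449.2  96.3] [49.1 50.4] 84.4 mid [449.5  96.2] z 93.3
tin 3096 [457.6 -73.4] [48.3 48.2] 89.6 mid [458.  -72.9] z 85.5
jar 1961 [453.2  10.1] [42.8 43. ] 84.7 mid [453.6  10.2] z 81.4
stapler 4872 [503.6 -22.4] [ 47.5 141.8] 0.4 mid [504.2 -12.8] z 49.1
clip 1529 [520.2 104. ] [36.1 36.1] 7.9 mid [520.  103.3] z 29.3
table 2634 [609.7 -50.3] [ 23.4 100.2] 2.8 mid [611.3 -50.2] z 0.4
```

View pics/w1.png

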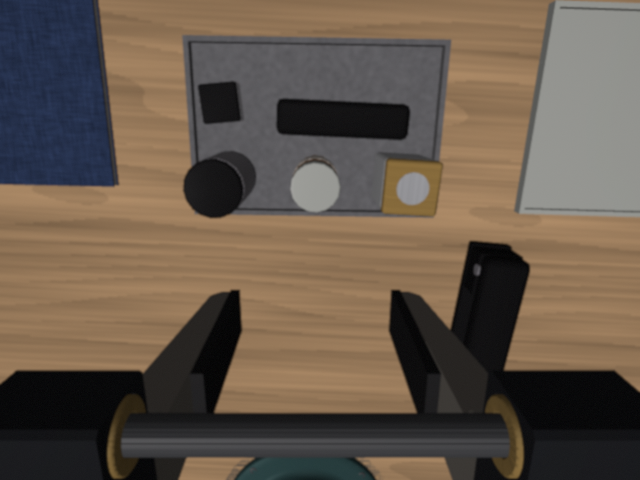

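The wrist picture agrees with the outside cameras. The tumbler lid is at (214,187), the jar at (315,187), the tin at (412,188) and the stapler at (343,118). I'll take the tin first.

Call:
{"fn": "carry_out", "kwargs": {"commands": "0.28 0 0 0 0 0.06 0; 0.28 41 50 14.5 0 0 0; 0.28 41 50 14.5 0 0 0; 0.28 0 35 0 0 0 0; 0.28 0 35 0 0 0 0; 0.28 0 25 0 0 0 0; 0.28 0 10 0 0 0 0; 0.28 0 0 0 0 0 0"}}

```text
clock: 4.2
position: [456.1, -68.6, 50.7]
tcp_rot: [0.498, -0.498, 0.502, -0.502]
force: [-0.6, -0.3, -0.0]
grip_width: 0.72
```

```bash
python3 -c "
from h import *
go(457.8,-73.1,45,-90.4)"
```

```text
t 4.20 pos [456.1 -68.6  50.7] xaz -90.49 tilt 0.05 grip 66.3 F [-0.6 -0.3 -0. ] j7 -1.69
 turn [ 0.001 -0.002  0.   ] shift [4.5 5.7 1.7]
```

Call:
{"fn": "carry_out", "kwargs": {"commands": "0.28 4.5 5.7 1.7 0 0 0; 0.28 0 0 0 0 0 0; 0.65 0 0 0 0 0 0; 0.65 0 0 0 0 0 0; 0.65 0 0 0 0 0 0; 0.65 0 -15 0 0 0 0; 0.65 0 -30 0 0 0 0; 0.65 0 -35 0 0 0 0", "force": 20}}

```text
clock: 5.2
position: [457.5, -72.0, 126.2]
tcp_rot: [0.498, -0.498, 0.502, -0.501]
force: [-0.6, -0.1, -1.7]
grip_width: 0.522
```

Call:
{"fn": "carry_out", "kwargs": {"commands": "0.65 30 0 1 0 0 0; 0.65 45 0 2 0 0 0; 0.65 45 0 2 0 0 0; 0.65 45 0 2 0 0 0; 0.65 40 0 2 0 0 0; 0.65 15 20 0 0 0 0; 0.65 0 25 0 0 0 0; 0.65 0 15 0 0 0 0"}}

```text
clock: 6.2
position: [464.9, -292.0, 64.5]
tcp_rot: [0.498, -0.498, 0.502, -0.501]
force: [-0.0, 1.0, -1.5]
grip_width: 0.524
```

```bash
python3 -c "
from h import *
go(464.5,-292,45.5,-90)"
```

```text
t 6.20 pos [ 464.9 -292.    64.5] xaz -90.43 tilt 0.09 grip 48.2 F [-0.   1.  -1.5] j7 -1.21
 turn [ 0.001 -0.007 -0.001] shift [-0.  19.  -0.4]
```

Call:
{"fn": "carry_out", "kwargs": {"commands": "0.65 0 10 0 0 0 0; 0.65 0 7.5 0 0 0 0; 0.65 0 0 0 0 0 0; 0.28 0 0 0 0 0 0; 0.28 0 0 0 0 0 0; 0.28 0 -15 0 0 0 0; 0.28 0 -35 0 0 0 0; 0.28 0 -40 0 0 0 0"}}

```text
clock: 7.2
position: [465.5, -292.3, 139.5]
tcp_rot: [-0.498, 0.498, -0.502, 0.502]
force: [0.3, -0.6, -0.2]
grip_width: 0.722
```

Call:
{"fn": "carry_out", "kwargs": {"commands": "0.31 -30 0 0 0 0 0; 0.31 -45 0 -2 0 0 0; 0.31 -45 0 -2 0 0 0; 0.31 -45 0 -2 0 0 0; 0.31 -45 0 -2 0 0 0; 0.31 -45 0 -2 0 0 0; 0.31 -45 0 -1 0 0 0; 0.31 0 0 0 0 0 0"}}

```text
clock: 8.2
position: [457.2, 11.1, 139.1]
tcp_rot: [-0.501, 0.499, -0.5, 0.501]
force: [-0.4, -0.6, 0.7]
grip_width: 0.693
```

```bash
python3 -c "
from h import *
go(453.4,10.2,44,-90)"
```

```text
t 8.20 pos [457.2  11.1 139.1] xaz -90.04 tilt 0.14 grip 63.8 F [-0.4 -0.6  0.7] j7 -1.79
 turn [-0.002 -0.001 -0.001] shift [ 0.9 95.1 -3.8]
```

Call:
{"fn": "carry_out", "kwargs": {"commands": "0.31 1 25 -4 0 0 0; 0.31 0 35 0 0 0 0; 0.31 0 25 0 0 0 0; 0.31 0 10 0 0 0 0; 0.31 0 0 0 0 0 0; 0.31 0 0 0 0 0 0"}}

```text
clock: 8.95
position: [453.7, 6.5, 43.7]
tcp_rot: [-0.499, 0.498, -0.501, 0.502]
force: [-0.4, 0.0, 0.8]
grip_width: 0.691
```

Call:
{"fn": "carry_out", "kwargs": {"commands": "0.7 0 0 0 0 0 0; 0.7 0 0 0 0 0 0; 0.7 0 0 0 0 0 0; 0.7 0 -15 0 0 0 0; 0.7 0 -30 0 0 0 0; 0.7 0 -40 0 0 0 0; 0.7 0 0 0 0 0 0"}}

```text
clock: 9.82
position: [454.9, 6.6, 130.7]
tcp_rot: [-0.499, 0.497, -0.5, 0.504]
force: [0.4, 0.8, -2.2]
grip_width: 0.47
```

```bash
python3 -c "
from h import *
go(524.5,-292,44.5,-90)"
```

```text
t 9.82 pos [454.9   6.6 130.7] xaz -90.43 tilt 0.35 grip 43.2 F [ 0.4  0.8 -2.2] j7 -1.80
 turn [-0.006 -0.008  0.001] shift [298.6  86.2  69.6]
```

Call:
{"fn": "carry_out", "kwargs": {"commands": "0.7 25 -5 12 0 0 0; 0.7 40 0 12 0 0 0; 0.7 40 0 12 0 0 0; 0.7 40 0 12 0 0 0; 0.7 40 0 12 0 0 0; 0.7 40 0 10 0 0 0; 0.7 40 0 0 0 0 0; 0.7 34 0 0 0 0 0"}}

```text
clock: 10.82
position: [519.3, -294.2, 131.2]
tcp_rot: [0.498, -0.498, 0.503, -0.501]
force: [0.3, 1.0, -1.3]
grip_width: 0.473
```

```bash
python3 -c "
from h import *
go(524.5,-292,44.5,-90)"
```

```text
t 10.82 pos [ 519.3 -294.2  131.2] xaz -90.46 tilt 0.15 grip 43.6 F [ 0.3  1.  -1.3] j7 -1.25
 turn [ 0.003 -0.008 -0.001] shift [-2.2 86.7  5.2]
```

Call:
{"fn": "carry_out", "kwargs": {"commands": "0.7 -2 15 5 0 0 0; 0.7 0 30 0 0 0 0; 0.7 0 26 0 0 0 0; 0.7 0 10 0 0 0 0; 0.7 0 4 0 0 0 0; 0.7 0 0 0 0 0 0; 0.31 0 0 0 0 0 0; 0.31 0 0 0 0 0 0"}}

```text
clock: 11.82
position: [526.3, -291.2, 48.7]
tcp_rot: [-0.498, 0.498, -0.501, 0.502]
force: [0.4, -0.1, 0.8]
grip_width: 0.664
```

Call:
{"fn": "carry_out", "kwargs": {"commands": "0.28 0 -15 0 0 0 0; 0.28 0 -40 0 0 0 0; 0.28 -10 -40 0 0 0 0; 0.28 -45 0 -14 0 0 0; 0.28 -45 0 -14 0 0 0; 0.28 -45 0 -14 0 0 0; 0.28 -45 0 -14 0 0 0; 0.28 -45 0 -14 0 0 0"}}

```text
clock: 12.82
position: [457.4, -54.0, 144.1]
tcp_rot: [-0.499, 0.498, -0.501, 0.503]
force: [1.5, 0.1, 0.1]
grip_width: 0.719
```

Call:
{"fn": "carry_out", "kwargs": {"commands": "0.28 -45 0 -14 0 0 0; 0.28 -45 0 0 0 0 0; 0.28 -45 0 0 0 0 0; 0.28 -20 0 0 0 0 0; 0.28 0 0 0 0 0 0"}}

```text
clock: 13.45
position: [444.8, 101.2, 143.7]
tcp_rot: [-0.5, 0.498, -0.501, 0.501]
force: [-0.1, -0.5, -0.0]
grip_width: 0.721
```

```bash
python3 -c "
from h import *
go(449.3,96.3,47,-90)"
```

```text
t 13.45 pos [444.8 101.2 143.7] xaz -90.23 tilt 0.11 grip 66.3 F [-0.1 -0.5 -0. ] j7 -2.02
 turn [-0.002 -0.004 -0.   ] shift [ 4.9 96.7  4.5]
```

Call:
{"fn": "carry_out", "kwargs": {"commands": "0.28 5 15 4.5 0 0 0; 0.28 0 30 0 0 0 0; 0.28 0 30 0 0 0 0; 0.28 0 15 0 0 0 0; 0.28 0 6 0 0 0 0; 0.28 0 0 0 0 0 0; 0.28 0 0 0 0 0 0"}}

```text
clock: 14.32
position: [449.6, 94.8, 47.4]
tcp_rot: [-0.499, 0.498, -0.501, 0.502]
force: [-0.3, -0.2, -0.1]
grip_width: 0.722
```

Call:
{"fn": "carry_out", "kwargs": {"commands": "0.6 0 0 0 0 0 0; 0.6 0 0 0 0 0 0; 0.6 0 0 0 0 0 0; 0.6 0 -15 0 0 0 0; 0.6 0 -35 0 0 0 0; 0.6 0 -40 0 0 0 0; 0.6 0 -10 0 0 0 0; 0.6 0 0 0 0 0 0"}}

```text
clock: 15.32
position: [448.8, 94.2, 146.7]
tcp_rot: [-0.498, 0.498, -0.502, 0.502]
force: [-0.5, 1.2, -2.2]
grip_width: 0.563
```

```bash
python3 -c "
from h import *
go(584.5,-290,47,-90)"
```

```text
t 15.32 pos [448.8  94.2 146.7] xaz -90.45 tilt 0.04 grip 51.8 F [-0.5  1.2 -2.2] j7 -2.00
 turn [-0.    -0.008  0.001] shift [384.2  99.7 135.7]
```

Call:
{"fn": "carry_out", "kwargs": {"commands": "0.6 20 0 10 0 0 0; 0.6 40 0 18 0 0 0; 0.6 40 0 18 0 0 0; 0.6 40 0 18 0 0 0; 0.6 40 0 18 0 0 0; 0.6 40 0 18 0 0 0; 0.6 40 0 18 0 0 0; 0.6 40 0 18 0 0 0"}}

```text
clock: 16.32
position: [581.6, -207.2, 143.9]
tcp_rot: [0.497, -0.499, 0.503, -0.5]
force: [1.2, 0.3, -2.1]
grip_width: 0.558
```

Call:
{"fn": "carry_out", "kwargs": {"commands": "0.6 40 0 0 0 0 0; 0.6 30 0 0 0 0 0; 0.6 14 0 0 0 0 0; 0.6 0 0 0 0 0 0; 0.6 0 0 0 0 0 0"}}

```text
clock: 16.95
position: [582.2, -288.0, 146.1]
tcp_rot: [0.499, -0.499, 0.502, -0.501]
force: [-0.6, -0.1, -3.4]
grip_width: 0.562
```

```bash
python3 -c "
from h import *
go(584.5,-290,47,-90)"
```

```text
t 16.95 pos [ 582.2 -288.   146.1] xaz -90.28 tilt 0.1 grip 51.7 F [-0.6 -0.1 -3.4] j7 -1.31
 turn [ 0.001 -0.005 -0.001] shift [ 2.  99.1  2.3]
```

Call:
{"fn": "carry_out", "kwargs": {"commands": "0.6 2 20 4 0 0 0; 0.6 0 30 0 0 0 0; 0.6 0 30 0 0 0 0; 0.6 0 12 0 0 0 0; 0.6 0 5 0 0 0 0; 0.6 0 1 0 0 0 0; 0.6 0 0 0 0 0 0; 0.6 0 0 0 0 0 0"}}

```text
clock: 17.95
position: [586.6, -292.6, 49.6]
tcp_rot: [-0.498, 0.498, -0.501, 0.502]
force: [-0.1, -0.7, -2.8]
grip_width: 0.557
```

```bash
python3 -c "
from h import *
go(584.5,-290,47,-90)"
```

```text
t 17.95 pos [ 586.6 -292.6   49.6] xaz -90.43 tilt 0.09 grip 51.2 F [-0.1 -0.7 -2.8] j7 -1.34
 turn [-0.001 -0.007  0.001] shift [-2.6  2.6 -2.1]
```

Call:
{"fn": "carry_out", "kwargs": {"commands": "0.6 0 2.5 0 0 0 0; 0.6 0 0 0 0 0 0; 0.28 0 0 0 0 0 0; 0.28 0 0 0 0 0 0; 0.28 0 -15 0 0 0 0; 0.28 0 -40 0 0 0 0; 0.28 0 -45 0 0 0 0; 0.28 0 -45 0 0 0 0"}}

```text
clock: 18.95
position: [586.1, -292.3, 193.6]
tcp_rot: [-0.498, 0.498, -0.501, 0.502]
force: [0.4, 0.2, -0.1]
grip_width: 0.722
```

Call:
{"fn": "carry_out", "kwargs": {"commands": "0.28 0 -40 -20 0 0 0; 0.28 0 -20 -40 0 0 0; 0.28 0 0 -40 0 0 0; 0.28 0 0 -35 0 0 0; 0.28 0 0 0 0 0 0; 0.28 0 0 0 0 0 0"}}

```text
clock: 19.7
position: [451.9, -291.3, 252.1]
tcp_rot: [-0.498, 0.498, -0.501, 0.502]
force: [0.8, 0.0, -0.5]
grip_width: 0.722
```

```bash
python3 - <<'E'
from w import *
go(450,-292,250,-90)
d=look('w2');P=d['P']
rep(P,'tumbler',550,640,-340,-240,85,100);rep(P,'jar',497,552,-340,-240,74,90);rep(P,'tin',430,496,-340,-240,78,92)
I=d['img'].astype(int);m=box(P,400,680,-420,-170,3,16)&(abs(I[...,0]-I[...,2])<28);print('tray',*rect(P[m][:,:2]),np.median(P[m][:,2]))
E
cp pics/w2.png pics/w2v.png
```

```text
t 19.70 pos [ 451.9 -291.3  252.1] xaz -90.40 tilt 0.11 grip 66.4 F [ 0.8  0.  -0.5] j7 -1.14
 turn [-0.002 -0.007  0.001] shift [ 0.7  2.1 -1.9]
tumbler 3610 [ 585.9 -291.3] [49.9 50.4] 89.3 mid [ 585.9 -291. ] z 93.3
jar 2151 [ 526.3 -287.9] [42.7 42.8] 61.8 mid [ 526.2 -288.1] z 81.4
tin 2922 [ 465.6 -293.2] [48.1 47.3] 89.4 mid [ 465.7 -293.2] z 85.5
tray [ 529.4 -293.9] [202.6 180.4] 1.5 5.646687568524442
```

View pics/w2.png

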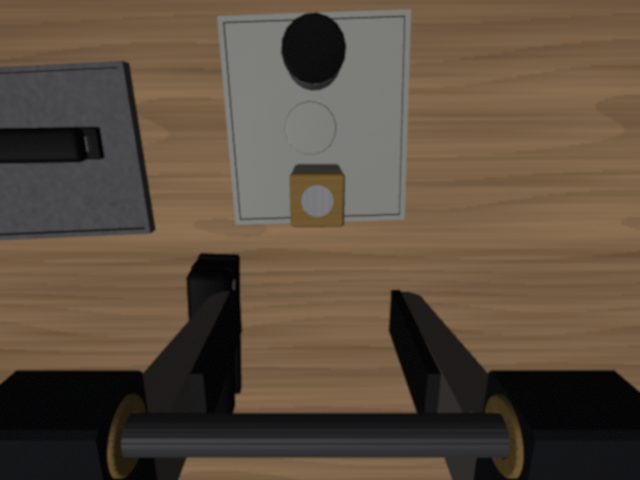

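All three stand upright, well inside the tray: tumbler (313,48), jar (311,128), tin (317,200). Now the stapler.

Call:
{"fn": "carry_out", "kwargs": {"commands": "0.35 -30 0 5 0 0 0; 0.35 -42 0 8 0 0 0; 0.35 -42 0 8 0 0 0; 0.35 -42 0 8 0 0 0; 0.35 -42 0 8 0 0 0; 0.35 -42 0 8 0 0 0; 0.35 -38 10 7 0 0 0; 0.35 0 20 0 0 -0.15 0"}}

```text
clock: 20.75
position: [507.0, -8.9, 221.7]
tcp_rot: [0.538, -0.536, 0.46, -0.46]
force: [-0.7, -0.7, -0.3]
grip_width: 0.651
```

Call:
{"fn": "carry_out", "kwargs": {"commands": "0.35 0 0 0 0 -0.178 0; 0.35 0 0 0 0 -0.178 0; 0.35 0 0 0 0 -0.178 0; 0.35 0 0 0 0 -0.178 0; 0.35 0 0 0 0 -0.178 0; 0.35 0 0 0 0 -0.178 0; 0.35 0 0 0 0 -0.178 0; 0.35 0 0 0 0 -0.178 0"}}

```text
clock: 21.75
position: [506.0, -12.7, 221.2]
tcp_rot: [0.708, -0.707, -0.001, 0.001]
force: [0.5, -0.8, 1.0]
grip_width: 0.648
```

Run:
```python
from w import *
d=np.load('w1.npz');P=d['P']
for z0,z1 in((46,53),(40,53)):
    m=box(P,485,525,-90,65,z0,z1);p=P[m][:,:2];c,e,a=cv2.minAreaRect(p.astype(np.float32));print(c,e,a,len(p))
    v=np.linalg.eigh(np.cov(p.T))[1][:,1];q=(p-p.mean(0))
    for ax in (v,np.array([-v[1],v[0]])):
        t=q@ax;lo,hi=np.percentile(t,[.5,99.5]);print(ax.round(3),hi-lo,'mid',(p.mean(0)+ax*(lo+hi)/2).round(1))
go(504,-14,120,0)
d=look('w3')
```

```text
(510.2959289550781, -12.093334197998047) (29.4249324798584, 120.11869812011719) 0.10521378368139267 4278
[-0.004  1.   ] 117.8304544602491 mid [510.9 -12. ]
[-1.    -0.004] 28.42301072548691 mid [510.6 -11.7]
(510.25860595703125, -12.357624053955078) (29.961524963378906, 121.71275329589844) 0.4078090488910675 4460
[-0.003  1.   ] 119.58393538694122 mid [510.5 -11.8]
[-1.    -0.003] 29.350813924158643 mid [510.2 -11.5]
t 21.75 pos [506.  -12.7 221.2] xaz 0.17 tilt 0.07 grip 59.6 F [ 0.5 -0.8  1. ] j7 -0.24
 turn [-0.001  0.003  0.   ] shift [ -2.  101.2  -1.3]
```

View pics/w3.png

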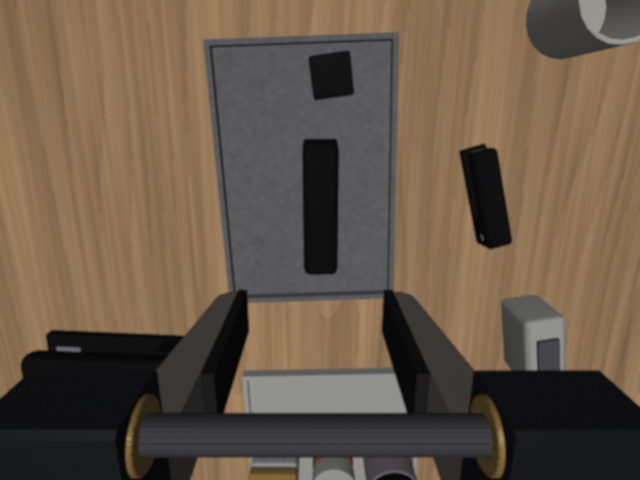

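Run:
```python
from w import *
d=np.load('w3.npz');P=d['P']
for z0,z1 in((46,53),(11,53)):
    m=box(P,470,550,-110,75,z0,z1);p=P[m][:,:2]
    c,e,a=cv2.minAreaRect(p.astype(np.float32));print(c,e,a,len(p)); print(np.percentile(p,[.5,99.5],axis=0).round(1))
I=d['img'].astype(int);m=box(P,380,700,190,420,6,18)&(I[...,2]-I[...,0]>20)
print(m.sum())
```

```text
(511.3139953613281, -12.263656616210938) (30.912046432495117, 119.99243927001953) 0.31025755405426025 4309
[[496.4 -71.1]
 [526.2  46.2]]
(510.0006103515625, -30.193809509277344) (159.59127807617188, 79.72237396240234) 89.98397827148438 5032
[[ 482.3 -109.6]
 [ 544.9   49.4]]
0
```

Call:
{"fn": "carry_out", "kwargs": {"commands": "0.35 5 30 0.5 0 0 0; 0.35 0 40 0 0 0 0; 0.35 0 40 0 0 0 0; 0.35 0 35 0 0 0 0; 0.35 0 25 0 0 0 0; 0.35 0 12 0 0 0 0; 0.35 0 5 0 0 0 0; 0.35 0 0 0 0 0 0"}}

```text
clock: 22.8
position: [510.7, -13.0, 34.5]
tcp_rot: [0.707, -0.707, 0.001, -0.002]
force: [0.9, 0.0, 1.1]
grip_width: 0.647
```

Run:
```python
from w import *
go(511,-12,25,0.3)
```

```text
t 22.80 pos [510.7 -13.   34.5] xaz -0.25 tilt 0.04 grip 59.5 F [0.9 0.  1.1] j7 -0.47
 turn [-0.    -0.01   0.001] shift [0.3 9.5 1. ]
```

Call:
{"fn": "carry_out", "kwargs": {"commands": "0.35 0.3 9 1 0 -0.01 0; 0.35 0 0 0 0 0 0; 0.8 0 0 0 0 0 0; 0.8 0 0 0 0 0 0; 0.8 0 0 0 0 0 0; 0.8 0 0 0 0 0 0; 0.8 0 -15 0 0 0 0; 0.8 0 -30 0 0 0 0", "force": 25}}

```text
clock: 23.8
position: [509.7, -12.0, 70.6]
tcp_rot: [0.707, -0.707, -0.002, 0.003]
force: [0.8, 0.2, 0.2]
grip_width: 0.202
```

Call:
{"fn": "carry_out", "kwargs": {"commands": "0.8 0 -40 0 0 0 0; 0.8 0 -40 0 0 0 0; 0.8 0 0 0 0 0 0"}}

```text
clock: 24.18
position: [512.8, -12.0, 153.9]
tcp_rot: [-0.707, 0.708, 0.004, 0.0]
force: [-0.5, 0.3, -0.2]
grip_width: 0.198
```

Run:
```python
from w import *
go(536,298,33,91.7)
```

```text
t 24.18 pos [512.8 -12.  153.9] xaz 0.33 tilt 0.4 grip 18.2 F [-0.5  0.3 -0.2] j7 -0.32
 turn [ 0.006 -1.595  0.004] shift [309.2 120.9 -32.4]
```

The opening is 18 mm, so the fingers closed on nothing. I'll look.

Run:
```python
from w import *
d=look('w4');P=d['P']
m=box(P,470,550,-110,75,35,70);p=P[m][:,:2]
c,e,a=cv2.minAreaRect(p.astype(np.float32));print(c,e,a,len(p)); print(np.percentile(P[m],[.5,50,99.5],axis=0).round(1))
```

```text
(511.4128723144531, -11.93572998046875) (32.02882766723633, 120.3783950805664) 0.32555657625198364 6589
[[495.6 -71.   42.3]
 [511.6  -5.8  49.1]
 [527.2  47.8  51.1]]
```

View pics/w4.png

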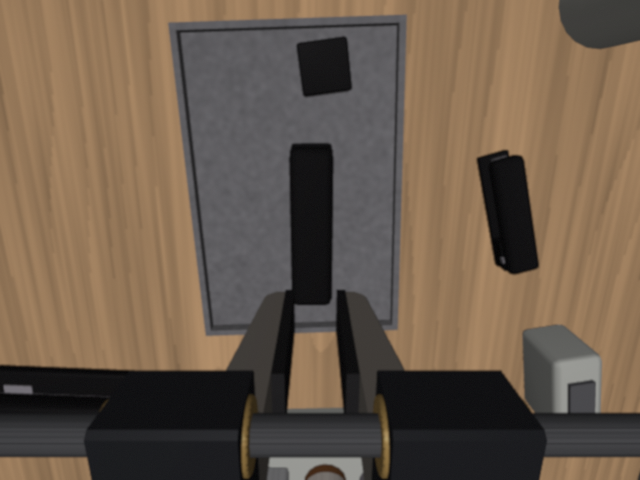

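The stapler is untouched at (311,222) in the picture. The lift began before the fingers had closed. I'll retry with a longer close and check before lifting.

Call:
{"fn": "carry_out", "kwargs": {"commands": "0.4 -1.5 0 0 0 0 0; 0.4 0 0 0 0 0 0; 0.4 0 0 0 0 0 0; 0.4 0 0 0 0 0 0; 0.4 0 40 0 0 0 0; 0.4 0 40 0 0 0 0; 0.4 0 30 0 0 0 0; 0.4 0 0 0 0 0 0"}}

```text
clock: 25.22
position: [507.1, -11.9, 38.3]
tcp_rot: [0.707, -0.707, -0.001, 0.004]
force: [0.6, 0.3, 0.5]
grip_width: 0.603
```

Run:
```python
from w import *
go(511.4,-12,25,0.3)
```

```text
t 25.23 pos [507.1 -11.9  38.3] xaz 0.37 tilt 0.28 grip 55.5 F [0.6 0.3 0.5] j7 -0.46
 turn [-0.001  0.001 -0.005] shift [ 4.3 13.3 -0.1]
```

Call:
{"fn": "carry_out", "kwargs": {"commands": "0.4 4 10 0 0 0 -0.005; 0.4 0 3 0 0 0 0; 0.4 0 0 0 0 0 0; 0.75 0 0 0 0 0 0; 0.75 0 0 0 0 0 0; 0.75 0 0 0 0 0 0; 0.75 0 0 0 0 0 0; 0.75 0 0 0 0 0 0", "force": 30}}

```text
clock: 26.22
position: [512.9, -12.2, 27.1]
tcp_rot: [-0.707, 0.707, 0.004, -0.0]
force: [-0.3, 1.0, -0.3]
grip_width: 0.249
```

Call:
{"fn": "carry_out", "kwargs": {"commands": "0.75 0 0 0 0 0 0; 0.75 0 0 0 0 0 0; 0.75 0 0 0 0 0 0"}}

```text
clock: 26.6
position: [512.9, -12.2, 27.1]
tcp_rot: [-0.707, 0.707, 0.004, -0.0]
force: [0.0, -0.0, -0.5]
grip_width: 0.247
```

Run:
```python
from w import *
go(511.4,-12,25,0.3)
d=look('w5')
```

```text
t 26.60 pos [512.9 -12.2  27.1] xaz 0.34 tilt 0.28 grip 22.7 F [ 0.  -0.  -0.5] j7 -0.47
 turn [0.    0.001 0.005] shift [-1.5  2.1  0.2]
```

View pics/w5.png

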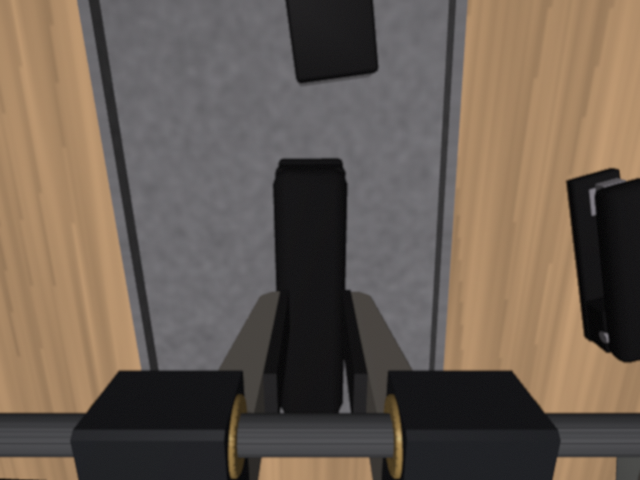

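Run:
```python
from w import *
d=np.load('w5.npz');P=d['P']
for r in (230,300,330,360):
    print(r);print(' '.join('%d:(%.0f,%.0f,%.0f)'%(c,*P[r,c]) for c in range(225,410,8) if np.isfinite(P[r,c,0])))
```

```text
230
225:(466,12,6) 233:(470,12,5) 241:(475,12,6) 249:(479,12,5) 257:(483,12,5) 265:(487,12,5) 273:(492,12,5) 281:(499,24,49) 289:(503,24,50) 297:(506,24,49) 305:(509,24,49) 313:(513,24,49) 321:(516,24,50) 329:(520,24,49) 337:(523,24,49) 345:(527,23,45) 353:(534,12,6) 361:(539,12,6) 369:(543,12,5) 385:(551,12,6) 393:(556,12,5) 401:(560,12,6) 409:(564,12,6)
300
225:(464,-29,5) 233:(468,-29,6) 241:(473,-29,6) 249:(477,-29,5) 257:(489,-5,59) 265:(493,-3,61) 273:(496,-3,61) 281:(500,-3,62) 289:(502,-8,50) 297:(506,-9,50) 305:(509,-9,50) 313:(513,-9,49) 321:(517,-8,50) 329:(520,-9,49) 337:(524,-9,49) 345:(526,-3,61) 353:(530,-3,61) 361:(533,-3,62) 369:(536,-3,62) 377:(549,-29,5) 385:(553,-28,6) 393:(558,-29,5) 401:(562,-28,7) 409:(567,-29,4)
330
225:(463,-48,5) 233:(467,-48,5) 241:(487,-3,88) 249:(490,-2,89) 257:(493,-2,89) 265:(496,-3,88) 273:(499,-3,88) 281:(502,-3,88) 289:(502,-22,53) 297:(506,-24,49) 305:(509,-24,48) 313:(513,-23,50) 321:(517,-24,49) 329:(520,-24,49) 337:(524,-24,48) 345:(525,-7,81) 353:(527,-2,89) 361:(530,-3,88) 369:(533,-3,87) 377:(536,-2,89) 385:(539,-2,89) 393:(559,-47,6) 401:(564,-47,6) 409:(568,-47,6)
360
225:(486,-2,108) 233:(488,-2,109) 241:(491,-2,109) 249:(493,-2,109) 257:(496,-3,108) 265:(498,-3,107) 273:(500,-3,106) 281:(502,-10,96) 289:(502,-40,49) 297:(506,-39,50) 305:(509,-40,49) 313:(513,-39,50) 321:(517,-39,49) 329:(521,-39,49) 337:(524,-39,50) 345:(525,-18,83) 353:(525,-3,107) 361:(528,-2,108) 369:(530,-2,108) 377:(533,-2,108) 385:(535,-2,108) 393:(538,-3,107) 401:(540,-2,108) 409:(570,-66,6)
```

The wrist depth puts the visible fingertips at z≈53, above the stapler top. The stated geometry gives 13. I'll check this with the outside cameras.

Run:
```python
from w import *
for c in('scene','side'):
    d=cam(c);save(d,c+'5.png');P=d['P'];np.savez(c+'5.npz',P=P,img=d['img'])
    for x0,x1 in((482,495),(530,545)):
        m=box(P,x0,x1,-26,2,9,140);p=P[m]
        h,e=np.histogram(p[:,2],bins=np.arange(5,145,10));print(c,x0,list(zip(e[:-1],h)))
    if c=='scene': T=d['T'];u=np.argwhere(box(P,480,545,-40,20,30,120)); print(u.min(0),u.max(0))
i=cv2.imread('pics/scene5.png')[150:310,230:430];j=cv2.imread('pics/side5.png')[180:340,230:430]
cv2.imwrite('pics/c5.png',cv2.resize(np.hstack([i,j]),None,fx=2,fy=2,interpolation=cv2.INTER_CUBIC))
```

```text
scene 482 [(np.int64(5), np.int64(0)), (np.int64(15), np.int64(0)), (np.int64(25), np.int64(0)), (np.int64(35), np.int64(0)), (np.int64(45), np.int64(0)), (np.int64(55), np.int64(2)), (np.int64(65), np.int64(7)), (np.int64(75), np.int64(8)), (np.int64(85), np.int64(7)), (np.int64(95), np.int64(7)), (np.int64(105), np.int64(10)), (np.int64(115), np.int64(7)), (np.int64(125), np.int64(2))]
scene 530 [(np.int64(5), np.int64(0)), (np.int64(15), np.int64(0)), (np.int64(25), np.int64(0)), (np.int64(35), np.int64(0)), (np.int64(45), np.int64(5)), (np.int64(55), np.int64(31)), (np.int64(65), np.int64(34)), (np.int64(75), np.int64(41)), (np.int64(85), np.int64(27)), (np.int64(95), np.int64(30)), (np.int64(105), np.int64(28)), (np.int64(115), np.int64(21)), (np.int64(125), np.int64(4))]
[208 313] [253 344]
side 482 [(np.int64(5), np.int64(14)), (np.int64(15), np.int64(3)), (np.int64(25), np.int64(0)), (np.int64(35), np.int64(18)), (np.int64(45), np.int64(10)), (np.int64(55), np.int64(31)), (np.int64(65), np.int64(42)), (np.int64(75), np.int64(43)), (np.int64(85), np.int64(52)), (np.int64(95), np.int64(50)), (np.int64(105), np.int64(60)), (np.int64(115), np.int64(53)), (np.int64(125), np.int64(18))]
side 530 [(np.int64(5), np.int64(0)), (np.int64(15), np.int64(0)), (np.int64(25), np.int64(0)), (np.int64(35), np.int64(0)), (np.int64(45), np.int64(2)), (np.int64(55), np.int64(10)), (np.int64(65), np.int64(11)), (np.int64(75), np.int64(17)), (np.int64(85), np.int64(14)), (np.int64(95), np.int64(16)), (np.int64(105), np.int64(20)), (np.int64(115), np.int64(18)), (np.int64(125), np.int64(21))]
```

View pics/c5.png

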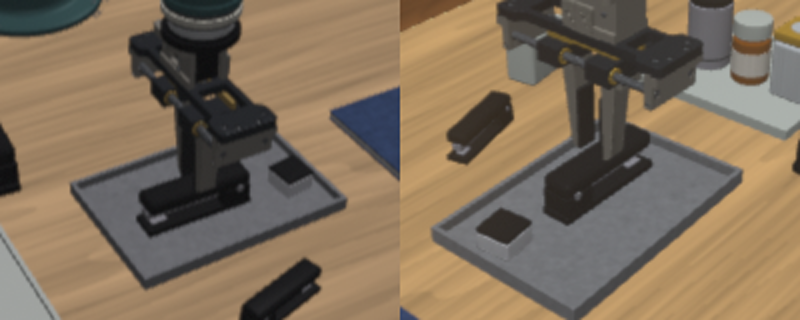

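Confirmed in both views: the fingertips sit just above the stapler top. The real tips are about 40 mm higher than the stated TCP offset implies (tip z ≈ TCP z + 26). I'll apply that correction from here on and descend 40 mm further.

Call:
{"fn": "carry_out", "kwargs": {"commands": "0.4 -1.5 0 0 0 0 0.005; 0.4 0 0 0 0 0 0; 0.4 0 0 0 0 0 0; 0.4 0 0 0 0 0 0; 0.4 0 0 0 0 0 0; 0.4 0 12 0 0 0 0; 0.4 0 14 0 0 0 0; 0.4 0 0 0 0 0 0"}}

```text
clock: 27.75
position: [510.1, -12.2, -0.5]
tcp_rot: [0.707, -0.707, -0.001, 0.003]
force: [0.5, 0.3, 1.0]
grip_width: 0.6
```

Run:
```python
from w import *
go(511.4,-12,-13,0.3)
```

```text
t 27.75 pos [ 5.101e+02 -1.220e+01 -5.000e-01] xaz 0.35 tilt 0.18 grip 55.2 F [0.5 0.3 1. ] j7 -0.51
 turn [-0.     0.001 -0.003] shift [ 1.3 12.5  0.2]
```

Call:
{"fn": "carry_out", "kwargs": {"commands": "0.4 1.3 8 0 0 0 -0.003; 0.4 0 4 0 0 0 0; 0.4 0 0 0 0 0 0; 0.75 0 0 0 0 0 0; 0.75 0 0 0 0 0 0; 0.75 0 0 0 0 0 0; 0.75 0 0 0 0 0 0; 0.75 0 0 0 0 0 0", "force": 30}}

```text
clock: 28.75
position: [512.6, -12.3, -10.7]
tcp_rot: [-0.707, 0.707, 0.003, -0.001]
force: [-1.4, -0.9, 4.2]
grip_width: 0.349
```

Held: the opening is 32.1 mm, which matches the stapler's width. Lift and turn.

Call:
{"fn": "carry_out", "kwargs": {"commands": "0.75 0 -10 0 0 0 0; 0.75 0 -25 0 0 0 0; 0.75 0 -35 0 0 0 0; 0.75 0 -35 0 0 0 0; 0.75 0 -15 0 0 0 0; 0.75 0 0 0 0 -0.16 0; 0.75 0 0 0 0 -0.16 0; 0.75 0 0 0 0 -0.16 0"}}

```text
clock: 29.75
position: [511.9, -12.3, 108.6]
tcp_rot: [-0.686, 0.686, 0.173, -0.171]
force: [0.3, -0.9, -2.1]
grip_width: 0.346
```

Call:
{"fn": "carry_out", "kwargs": {"commands": "0.75 0 0 0 0 -0.16 0; 0.75 0 0 0 0 -0.16 0; 0.75 0 0 0 0 -0.16 0; 0.75 0 0 0 0 -0.16 0; 0.75 0 0 0 0 -0.16 0; 0.75 0 0 0 0 -0.16 0; 0.75 0 0 0 0 -0.155 0; 0.75 0 0 0 0 0 0"}}

```text
clock: 30.75
position: [511.9, -12.3, 108.4]
tcp_rot: [-0.493, 0.493, 0.508, -0.506]
force: [0.3, 0.0, -1.8]
grip_width: 0.344
```

Run:
```python
from w import *
go(535.2,297.8,-3.5,91.7)
```

```text
t 30.75 pos [511.9 -12.3 108.4] xaz 91.62 tilt 0.11 grip 31.7 F [ 0.3  0.  -1.8] j7 0.99
 turn [ 0.002 -0.001  0.001] shift [309.2 111.9 -32.5]
```

Call:
{"fn": "carry_out", "kwargs": {"commands": "0.75 20 0 -4 0 0 0; 0.75 40 0 -4 0 0 0; 0.75 40 0 -4 0 0 0; 0.75 40 0 -4 0 0 0; 0.75 40 0 -4 0 0 0; 0.75 40 0 -4 0 0 0; 0.75 40 0 -4 0 0 0; 0.75 35 0 -4 0 0 0"}}

```text
clock: 31.75
position: [535.2, 285.1, 108.8]
tcp_rot: [-0.492, 0.494, 0.507, -0.506]
force: [0.2, -0.8, -1.5]
grip_width: 0.345
```

Call:
{"fn": "carry_out", "kwargs": {"commands": "0.75 14 0 0 0 0 0; 0.75 0 20 0 0 0 0; 0.75 0 30 0 0 0 0; 0.75 0 30 0 0 0 0; 0.75 0 12 0 0 0 0; 0.75 0 0 0 0 0 0; 0.75 0 0 0 0 0 0"}}

```text
clock: 32.62
position: [535.9, 297.7, 18.1]
tcp_rot: [-0.492, 0.493, 0.509, -0.506]
force: [-0.3, -0.0, -1.0]
grip_width: 0.347
```

Run:
```python
from w import *
go(535.2,297.8,-3.5,91.7)
d=look('w6');P=d['P'];I=d['img'].astype(int)
m=box(P,380,700,180,420,6,18)&(I[...,2]-I[...,0]>20);print('nb',*rect(P[m][:,:2]),m.sum())
```

```text
t 32.62 pos [535.9 297.7  18.1] xaz 91.69 tilt 0.24 grip 31.9 F [-0.3 -0.  -1. ] j7 0.43
 turn [ 0.004 -0.     0.001] shift [ 0.1 21.6  0.7]
nb [523.5 296. ] [185.8 152. ] 1.6 70710
```

View pics/w6.png

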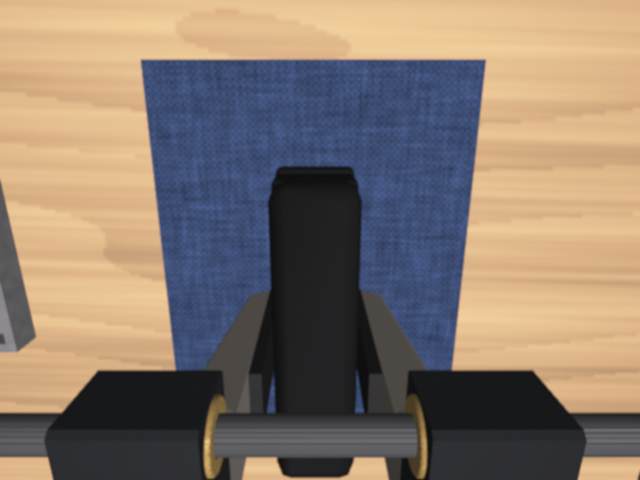

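The notebook is centred under the stapler, with side edges at columns ~165 and ~465 and the stapler at 270–360, and the two are in line. Set it down.

Call:
{"fn": "carry_out", "kwargs": {"commands": "0.75 0 12 0 0 0 0; 0.75 0 6 0 0 0 0; 0.75 0 3 0 0 0 0; 0.75 0 0 0 0 0 0; 0.75 0 0 0 0 0 0"}}

```text
clock: 33.3
position: [535.2, 297.6, -3.6]
tcp_rot: [-0.492, 0.493, 0.508, -0.507]
force: [-2.1, -0.8, 2.5]
grip_width: 0.347
```

Call:
{"fn": "carry_out", "kwargs": {"commands": "0.4 0 0 0 0 0 0; 0.4 0 0 0 0 0 0; 0.4 0 0 0 0 0 0; 0.4 0 -10 0 0 0 0; 0.4 0 -30 0 0 0 0; 0.4 0 -45 0 0 0 0; 0.4 0 -45 0 0 0 0; 0.4 0 -45 0 0 0 0"}}

```text
clock: 34.3
position: [534.7, 297.8, 173.4]
tcp_rot: [-0.491, 0.493, 0.509, -0.507]
force: [-0.3, -0.5, -0.5]
grip_width: 0.6
```

Call:
{"fn": "carry_out", "kwargs": {"commands": "0.28 0 -25 -35 0 0 0; 0.28 0 -10 -35 0 0 0; 0.28 0 0 0 0 0 0; 0.28 0 0 0 0 0 0"}}

```text
clock: 34.8
position: [603.5, 300.1, 206.3]
tcp_rot: [-0.492, 0.493, 0.508, -0.507]
force: [0.3, 0.1, 1.0]
grip_width: 0.721
```

Run:
```python
from w import *
go(535.2,297.8,200,91.7)
d=look('w7');P=d['P'];I=d['img'].astype(int)
m=box(P,380,700,180,420,7,18)&(I[...,2]-I[...,0]>20);print('nb',*rect(P[m][:,:2]),m.sum())
rep(P,'stapler top',440,640,240,360,45,66)
```

```text
t 34.80 pos [603.5 300.1 206.3] xaz 91.79 tilt 0.11 grip 66.3 F [0.3 0.1 1. ] j7 0.64
 turn [ 0.002  0.002 -0.   ] shift [-0.3  6.3 68.4]
nb [535.8 296.3] [211.2 150.1] 1.6 34843
stapler top 6122 [536.1 296.7] [122.1  32.1] 1.8 mid [535.7 296.6] z 56.1
```

View pics/w7.png

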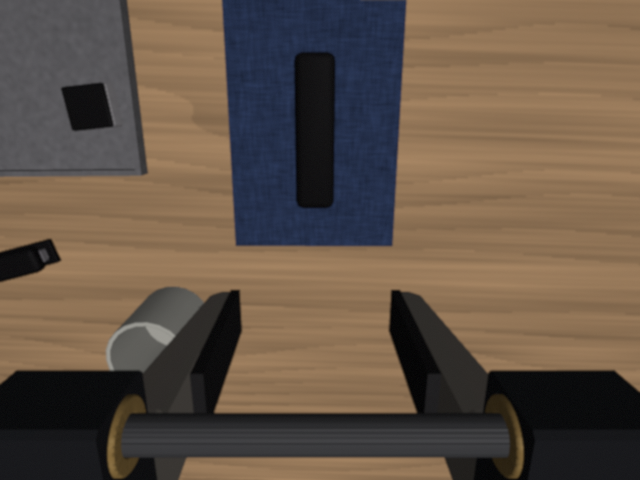

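The stapler lies at (536,297) against the notebook's centre at (536,296), angles 1.8° and 1.6°. The mug at (155,320) is untouched. Now I'll return the tumbler, keeping this yaw (half-turn grasp).

Call:
{"fn": "carry_out", "kwargs": {"commands": "0.28 -20 0 0 0 0.03 0; 0.28 -45 0 2 0 0 0; 0.28 -45 0 2 0 0 0; 0.28 -45 0 2 0 0 0; 0.28 -45 0 2 0 0 0; 0.28 -45 0 2 0 0 0; 0.28 -45 0 2 0 0 0; 0.28 -45 0 2 0 0 0"}}

```text
clock: 35.85
position: [590.1, -38.1, 206.3]
tcp_rot: [-0.499, 0.501, 0.5, -0.499]
force: [0.4, -0.3, -0.3]
grip_width: 0.719
```

Call:
{"fn": "carry_out", "kwargs": {"commands": "0.28 -45 0 0 0 0 0; 0.28 -45 0 0 0 0 0; 0.28 -45 0 0 0 0 0; 0.28 -45 0 0 0 0 0; 0.28 -45 0 0 0 0 0; 0.28 -30 0 0 0 0 0; 0.28 0 20 0 0 0 0; 0.28 0 0 0 0 0 0"}}

```text
clock: 36.85
position: [589.4, -289.2, 184.2]
tcp_rot: [0.5, -0.499, -0.5, 0.5]
force: [-1.2, -0.2, 0.3]
grip_width: 0.721
```

Run:
```python
from w import *
go(585.9,-291.2,14,90)
```

```text
t 36.85 pos [ 589.4 -289.2  184.2] xaz 90.04 tilt 0.11 grip 66.4 F [-1.2 -0.2  0.3] j7 1.50
 turn [-0.001  0.001  0.002] shift [ -2.  170.2   3.5]
```

Call:
{"fn": "carry_out", "kwargs": {"commands": "0.28 -2 20 3.5 0 0 0; 0.28 0 35 0 0 0 0; 0.28 0 35 0 0 0 0; 0.28 0 17 0 0 0 0; 0.28 0 0 0 0 0 0; 0.28 0 0 0 0 0 0"}}

```text
clock: 37.6
position: [589.3, -292.0, 80.7]
tcp_rot: [-0.499, 0.501, 0.501, -0.499]
force: [0.0, -0.1, 0.3]
grip_width: 0.723
```

Run:
```python
from w import *
go(585.9,-291.2,14,90)
```

```text
t 37.60 pos [ 589.3 -292.    80.7] xaz 90.03 tilt 0.28 grip 66.5 F [ 0.  -0.1  0.3] j7 1.44
 turn [ 0.005  0.001 -0.001] shift [ 0.8 66.7  3.4]
```

Call:
{"fn": "carry_out", "kwargs": {"commands": "0.28 0.8 20 3.4 0.005 0 0; 0.28 0 25 0 0 0 0; 0.28 0 15 0 0 0 0; 0.28 0 6 0 0 0 0; 0.28 0 0 0 0 0 0; 0.28 0 0 0 0 0 0"}}

```text
clock: 38.35
position: [585.4, -291.5, 14.0]
tcp_rot: [0.5, -0.5, -0.5, 0.5]
force: [-0.1, 0.3, -0.1]
grip_width: 0.718
```

Call:
{"fn": "carry_out", "kwargs": {"commands": "0.6 0 0 0 0 0 0; 0.6 0 0 0 0 0 0; 0.6 0 0 0 0 0 0; 0.6 0 0 0 0 0 0", "force": 20}}

```text
clock: 38.85
position: [585.2, -291.4, 13.9]
tcp_rot: [0.5, -0.5, -0.5, 0.5]
force: [-0.3, 1.0, 4.9]
grip_width: 0.565
```

Run:
```python
from w import *
go(585.9,-291.2,14,90)
```

```text
t 38.85 pos [ 585.2 -291.4   13.9] xaz 90.01 tilt 0.08 grip 52.0 F [-0.3  1.   4.9] j7 1.39
 turn [-0.001  0.    -0.   ] shift [ 0.2 -0.1 -0.7]
```

Call:
{"fn": "carry_out", "kwargs": {"commands": "0.6 0 -15 0 0 0 0; 0.6 0 -35 0 0 0 0; 0.6 0 -40 0 0 0 0; 0.6 20 -10 0 0 0 0; 0.6 40 0 10 0 0 0; 0.6 40 0 16 0 0 0; 0.6 40 0 16 0 0 0; 0.6 40 0 16 0 0 0"}}

```text
clock: 39.85
position: [524.9, -108.7, 112.4]
tcp_rot: [0.501, -0.498, -0.5, 0.501]
force: [0.0, 0.3, -2.9]
grip_width: 0.565
```

Call:
{"fn": "carry_out", "kwargs": {"commands": "0.6 40 0 16 0 0 0; 0.6 40 0 16 0 0 0; 0.6 40 0 16 0 0 0; 0.6 40 0 16 0 0 0; 0.6 40 0 14 0 0 0; 0.6 8 0 0 0 0 0; 0.6 0 0 0 0 0 0; 0.6 0 0 0 0 0 0"}}

```text
clock: 40.85
position: [448.9, 95.5, 113.2]
tcp_rot: [0.501, -0.5, -0.499, 0.501]
force: [0.9, 0.1, -2.9]
grip_width: 0.559
```

Run:
```python
from w import *
go(449.3,96.3,14,90)
```

```text
t 40.85 pos [448.9  95.5 113.2] xaz 89.92 tilt 0.17 grip 51.5 F [ 0.9  0.1 -2.9] j7 0.75
 turn [-0.003 -0.001 -0.001] shift [ 0.8 99.2 -0.4]
```

Call:
{"fn": "carry_out", "kwargs": {"commands": "0.6 0.8 20 0 0 0 0; 0.6 0 30 0 0 0 0; 0.6 0 30 0 0 0 0; 0.6 0 10 0 0 0 0; 0.6 0 5 0 0 0 0; 0.6 0 0 0 0 0 0; 0.6 0 0 0 0 0 0"}}

```text
clock: 41.72
position: [449.5, 97.4, 19.3]
tcp_rot: [0.5, -0.5, -0.5, 0.5]
force: [-0.7, -0.2, -3.5]
grip_width: 0.561
```

Run:
```python
from w import *
go(449.3,96.3,14,90)
```

```text
t 41.73 pos [449.5  97.4  19.3] xaz 89.99 tilt 0.04 grip 51.6 F [-0.7 -0.2 -3.5] j7 0.59
 turn [-0.001 -0.     0.   ] shift [-1.1  5.3  0.2]
```

Call:
{"fn": "carry_out", "kwargs": {"commands": "0.6 -1 3.5 0 0 0 0; 0.6 0 1.5 0 0 0 0; 0.6 0 0 0 0 0 0; 0.31 0 0 0 0 0 0; 0.31 0 0 0 0 0 0; 0.31 0 0 0 0 0 0; 0.31 0 -15 0 0 0 0; 0.31 0 -35 0 0 0 0"}}

```text
clock: 42.72
position: [447.9, 96.5, 64.1]
tcp_rot: [0.501, -0.499, -0.499, 0.501]
force: [0.0, -0.1, 0.3]
grip_width: 0.69
```

Call:
{"fn": "carry_out", "kwargs": {"commands": "0.31 0 -45 0 0 0 0; 0.31 -20 -15 0 0 0 0; 0.31 -42 0 -10 0 0 0; 0.31 -42 0 -10 0 0 0; 0.31 -42 0 -10 0 0 0; 0.31 -42 0 -10 0 0 0; 0.31 -42 0 -10 0 0 0; 0.31 -42 0 -10 0 0 0"}}

```text
clock: 43.72
position: [509.4, -177.1, 124.6]
tcp_rot: [0.5, -0.5, -0.5, 0.5]
force: [-0.1, 0.2, -0.8]
grip_width: 0.688
```

Call:
{"fn": "carry_out", "kwargs": {"commands": "0.31 -42 0 -10 0 0 0; 0.31 -42 0 -7 0 0 0; 0.31 -28 0 0 0 0 0; 0.31 0 20 0 0 0 0; 0.31 0 0 0 0 0 0; 0.31 0 0 0 0 0 0"}}

```text
clock: 44.48
position: [526.2, -285.8, 103.7]
tcp_rot: [0.5, -0.499, -0.5, 0.501]
force: [0.6, 0.5, 0.6]
grip_width: 0.685
```

Run:
```python
from w import *
go(526.2,-288.1,9,90)
```

```text
t 44.48 pos [ 526.2 -285.8  103.7] xaz 90.16 tilt 0.13 grip 63.0 F [0.6 0.5 0.6] j7 1.46
 turn [-0.002  0.003  0.001] shift [-2.3 94.7  0. ]
```

Call:
{"fn": "carry_out", "kwargs": {"commands": "0.31 -2.3 15 0 0 0 0; 0.31 0 30 0 0 0 0; 0.31 0 30 0 0 0 0; 0.31 0 14 0 0 0 0; 0.31 0 6 0 0 0 0; 0.31 0 0 0 0 0 0; 0.31 0 0 0 0 0 0"}}

```text
clock: 45.35
position: [526.5, -290.2, 9.4]
tcp_rot: [0.5, -0.5, -0.5, 0.5]
force: [0.3, 0.3, 0.8]
grip_width: 0.689
```

Call:
{"fn": "carry_out", "kwargs": {"commands": "0.7 0 0 0 0 0 0; 0.7 0 0 0 0 0 0; 0.7 0 0 0 0 0 0; 0.7 0 0 0 0 0 0"}}

```text
clock: 45.85
position: [526.1, -289.8, 8.9]
tcp_rot: [0.5, -0.5, -0.5, 0.5]
force: [-1.0, 0.7, 4.6]
grip_width: 0.474
```

Run:
```python
from w import *
go(526.2,-288.1,9,90)
```

```text
t 45.85 pos [ 526.1 -289.8    8.9] xaz 90.02 tilt 0.09 grip 43.6 F [-1.   0.7  4.6] j7 1.38
 turn [-0.002  0.    -0.   ] shift [ 1.7 -0.1 -0.1]
```

Call:
{"fn": "carry_out", "kwargs": {"commands": "0.7 0 -15 0 0 0 0; 0.7 0 -35 0 0 0 0; 0.7 0 -40 0 0 0 0; 0.7 20 -10 0 0 0 0; 0.7 40 0 5 0 0 0; 0.7 40 0 14 0 0 0; 0.7 40 0 14 0 0 0; 0.7 40 0 14 0 0 0"}}

```text
clock: 46.85
position: [477.3, -107.6, 107.9]
tcp_rot: [0.501, -0.499, -0.5, 0.501]
force: [0.3, 0.7, -1.1]
grip_width: 0.475
```

Call:
{"fn": "carry_out", "kwargs": {"commands": "0.7 40 0 14 0 0 0; 0.7 40 0 12 0 0 0; 0.7 30 0 0 0 0 0; 0.7 10 0 0 0 0 0; 0.7 0 0 0 0 0 0; 0.7 0 0 0 0 0 0"}}

```text
clock: 47.6
position: [452.9, 8.9, 108.3]
tcp_rot: [0.501, -0.5, -0.499, 0.5]
force: [-0.7, 0.3, -1.6]
grip_width: 0.472
```

Run:
```python
from w import *
go(453.4,10.2,9,90)
```

```text
t 47.60 pos [452.9   8.9 108.3] xaz 89.91 tilt 0.16 grip 43.4 F [-0.7  0.3 -1.6] j7 0.93
 turn [-0.003 -0.002 -0.   ] shift [ 1.3 99.3 -0.5]
```

Call:
{"fn": "carry_out", "kwargs": {"commands": "0.7 1.3 20 0 0 0 0; 0.7 0 30 0 0 0 0; 0.7 0 30 0 0 0 0; 0.7 0 10 0 0 0 0; 0.7 0 5 0 0 0 0; 0.7 0 0 0 0 0 0; 0.7 0 0 0 0 0 0"}}

```text
clock: 48.48
position: [453.5, 11.2, 14.3]
tcp_rot: [0.5, -0.5, -0.5, 0.5]
force: [0.1, -0.0, -2.0]
grip_width: 0.472
```

Run:
```python
from w import *
go(453.4,10.2,9,90)
```

```text
t 48.48 pos [453.5  11.2  14.3] xaz 89.99 tilt 0.04 grip 43.4 F [ 0.1 -0.  -2. ] j7 0.76
 turn [-0.001 -0.    -0.   ] shift [-1.   5.3  0.1]
```

Next, the tin: release the jar, then go to the tin at (465.7,−293.2).

Call:
{"fn": "carry_out", "kwargs": {"commands": "0.7 -1 3.5 0 0 0 0; 0.7 0 1.5 0 0 0 0; 0.7 0 0 0 0 0 0; 0.31 0 0 0 0 0 0; 0.31 0 0 0 0 0 0; 0.31 0 0 0 0 0 0; 0.31 0 -15 0 0 0 0; 0.31 0 -35 0 0 0 0"}}

```text
clock: 49.48
position: [452.0, 10.7, 59.1]
tcp_rot: [0.501, -0.499, -0.499, 0.501]
force: [1.0, -0.3, -0.8]
grip_width: 0.689
```

Call:
{"fn": "carry_out", "kwargs": {"commands": "0.28 0 -45 0 0 0 0; 0.28 -20 -15 0 0 0 0; 0.28 -42 0 -2 0 0 0; 0.28 -42 0 -2 0 0 0; 0.28 -42 0 -2 0 0 0; 0.28 -42 0 -2 0 0 0; 0.28 -42 0 -2 0 0 0; 0.28 -42 0 -2 0 0 0"}}

```text
clock: 50.48
position: [465.1, -263.0, 119.7]
tcp_rot: [0.5, -0.5, -0.5, 0.5]
force: [0.2, 0.6, 0.3]
grip_width: 0.721
```

Call:
{"fn": "carry_out", "kwargs": {"commands": "0.28 -30 0 -1 0 0 0; 0.28 0 0 0 0 0 0; 0.28 0 15 0 0 0 0; 0.28 0 0 0 0 0 0; 0.28 0 0 0 0 0 0"}}

```text
clock: 51.1
position: [466.2, -290.5, 103.6]
tcp_rot: [0.5, -0.499, -0.5, 0.501]
force: [0.0, 0.6, 0.0]
grip_width: 0.72
```

Run:
```python
from w import *
go(465.7,-293.2,9,89.5)
```

```text
t 51.10 pos [ 466.2 -290.5  103.6] xaz 90.12 tilt 0.13 grip 66.2 F [0.  0.6 0. ] j7 1.50
 turn [-0.002  0.011  0.   ] shift [-2.7 94.6  0.4]
```

Call:
{"fn": "carry_out", "kwargs": {"commands": "0.28 -2 15 0 0 0.011 0; 0.28 0 30 0 0 0 0; 0.28 0 30 0 0 0 0; 0.28 0 14 0 0 0 0; 0.28 0 6 0 0 0 0; 0.28 0 0 0 0 0 0; 0.28 0 0 0 0 0 0"}}

```text
clock: 51.98
position: [466.5, -294.0, 9.4]
tcp_rot: [-0.503, 0.503, 0.497, -0.498]
force: [0.3, 0.2, 1.2]
grip_width: 0.715
```

Call:
{"fn": "carry_out", "kwargs": {"commands": "0.65 0 0 0 0 0 0; 0.65 0 0 0 0 0 0; 0.65 0 0 0 0 0 0; 0.65 0 0 0 0 0 0"}}

```text
clock: 52.48
position: [466.1, -293.8, 9.0]
tcp_rot: [0.503, -0.502, -0.497, 0.498]
force: [-0.2, 1.0, 3.8]
grip_width: 0.52
```

Run:
```python
from w import *
go(465.7,-293.2,9,89.5)
```

```text
t 52.48 pos [ 466.1 -293.8    9. ] xaz 89.38 tilt 0.1 grip 47.8 F [-0.2  1.   3.8] j7 1.39
 turn [-0.002 -0.002 -0.   ] shift [0.6 0.  0.4]
```

Call:
{"fn": "carry_out", "kwargs": {"commands": "0.65 0 -15 0 0 0 0; 0.65 0 -35 0 0 0 0; 0.65 0 -40 0 0 0 0; 0.65 20 -10 0 0 0 0; 0.65 40 0 2 0 0 0; 0.65 40 0 2 0 0 0; 0.65 40 0 2 0 0 0; 0.65 40 0 2 0 0 0"}}

```text
clock: 53.48
position: [458.5, -111.0, 107.9]
tcp_rot: [0.504, -0.501, -0.497, 0.498]
force: [1.3, 0.7, -2.7]
grip_width: 0.521
```

Call:
{"fn": "carry_out", "kwargs": {"commands": "0.65 30 0 0 0 0 0; 0.65 10 0 0 0 0 0; 0.65 0 0 0 0 0 0; 0.65 0 0 0 0 0 0"}}

```text
clock: 53.98
position: [460.2, -74.8, 108.3]
tcp_rot: [0.504, -0.503, -0.496, 0.498]
force: [0.7, 0.3, -1.2]
grip_width: 0.524
```

Run:
```python
from w import *
go(457.8,-73.1,9,89.6)
```

```text
t 53.98 pos [460.2 -74.8 108.3] xaz 89.28 tilt 0.15 grip 48.2 F [ 0.7  0.3 -1.2] j7 1.09
 turn [-0.003 -0.006 -0.   ] shift [ 1.7 99.3  2.4]
```

Call:
{"fn": "carry_out", "kwargs": {"commands": "0.65 1.7 20 2.4 0 -0.005 0; 0.65 0 30 0 0 0 0; 0.65 0 30 0 0 0 0; 0.65 0 10 0 0 0 0; 0.65 0 5 0 0 0 0; 0.65 0 0 0 0 0 0; 0.65 0 0 0 0 0 0"}}

```text
clock: 54.85
position: [458.5, -72.0, 14.3]
tcp_rot: [0.502, -0.501, -0.498, 0.499]
force: [-0.6, -0.1, -2.0]
grip_width: 0.521
```

Run:
```python
from w import *
go(457.8,-73.1,9,89.6)
```

```text
t 54.85 pos [458.5 -72.   14.3] xaz 89.65 tilt 0.04 grip 47.9 F [-0.6 -0.1 -2. ] j7 0.94
 turn [-0.001  0.001 -0.   ] shift [-1.1  5.3  0.7]
```

Call:
{"fn": "carry_out", "kwargs": {"commands": "0.65 -1 3.5 0.5 0 0 0; 0.65 0 1.5 0 0 0 0; 0.65 0 0 0 0 0 0; 0.31 0 0 0 0 0 0; 0.31 0 0 0 0 0 0; 0.31 0 0 0 0 0 0; 0.31 0 -15 0 0 0 0; 0.31 0 -35 0 0 0 0"}}

```text
clock: 55.85
position: [456.6, -72.4, 59.1]
tcp_rot: [0.503, -0.5, -0.498, 0.5]
force: [0.1, 0.4, -0.5]
grip_width: 0.692
```

Call:
{"fn": "carry_out", "kwargs": {"commands": "0.31 0 -45 0 0 0 0; 0.31 0 -45 0 0 0 0; 0.31 20 -45 -15 0 0 0; 0.31 40 -40 -20 0 0 0; 0.31 25 -10 -20 0 0 0; 0.31 0 0 0 0 0 0; 0.31 0 0 0 0 0 0"}}

```text
clock: 56.72
position: [512.5, 11.3, 243.2]
tcp_rot: [0.502, -0.501, -0.498, 0.5]
force: [0.3, 0.1, 0.2]
grip_width: 0.693
```

Run:
```python
from w import *
go(500,10,250,90)
d=look('w8');P=d['P']
rep(P,'tumbler',400,520,50,160,85,100);rep(P,'tin',400,520,-140,-30,78,92);rep(P,'jar',400,520,-40,50,74,90)
for c in('scene','side'):
    d=cam(c);save(d,c+'8.png');P=d['P'];print(c)
    rep(P,'tumbler',400,520,50,160,90,96);rep(P,'tin',400,520,-140,-30,82,90);rep(P,'jar',400,520,-40,50,78,86)
    rep(P,'stapler',440,640,240,360,48,66);rep(P,'clip',480,570,80,150,26,40);rep(P,'mug',600,800,80,230,76,90);rep(P,'clock',600,820,-230,-60,60,75)
```

```text
t 56.73 pos [512.5  11.3 243.2] xaz 89.68 tilt 0.19 grip 63.7 F [0.3 0.1 0.2] j7 1.07
 turn [-0.003 -0.006 -0.001] shift [-1.3 -6.8 12.5]
tumbler 3202 [450.5  95. ] [49.9 50.2] 64.5 mid [450.3  94.4] z 93.3
tin 3408 [457.1 -74. ] [48.2 47.1] 89.7 mid [457.  -73.4] z 85.5
jar 2176 [453.7   9.2] [42.6 42.9] 62.7 mid [453.6   9.1] z 81.4
scene
tumbler 225 [450.6  95.6] [48.6 49.5] 75.2 mid [452.5  94.8] z 91.9
tin 301 [458.1 -74.3] [46.9 51.1] 88.2 mid [457.6 -73.9] z 83.8
jar 173 [455.2   9.7] [41.5 41.4] 69.3 mid [455.1   9.7] z 79.8
stapler 491 [538.7 295.6] [123.   34.2] 2.6 mid [538.7 296.1] z 54.2
clip 152 [521.5 103. ] [38.  36.9] 9.8 mid [522.1 103.2] z 27.8
mug 221 [729.6 156.9] [69.6 73.1] 50.3 mid [729.8 156.2] z 78.5
clock 312 [ 732.9 -151.7] [32.6 73.1] 9.1 mid [ 732.6 -150.9] z 62.3
side
tumbler 492 [448.1  97.8] [49.8 49.2] 1.4 mid [447.6  98.4] z 93.8
tin 387 [454.5 -71.3] [49.6 48.4] 2.0 mid [454.3 -71.7] z 85.9
jar 310 [450.9  12.6] [41.8 44. ] 43.3 mid [451.   11.2] z 81.9
stapler 1272 [532.6 298.9] [121.9  31.4] 2.1 mid [531.7 299.1] z 55.7
clip 295 [518.2 105.6] [36.9 37.4] 7.5 mid [518. 106.] z 29.6
mug 273 [726.6 156.7] [69.6 73.3] 26.4 mid [726.2 158.4] z 79.8
clock 198 [ 729.6 -148.6] [37.3 77. ] 15.2 mid [ 726.9 -147.7] z 62.2
```

View pics/scene8.png

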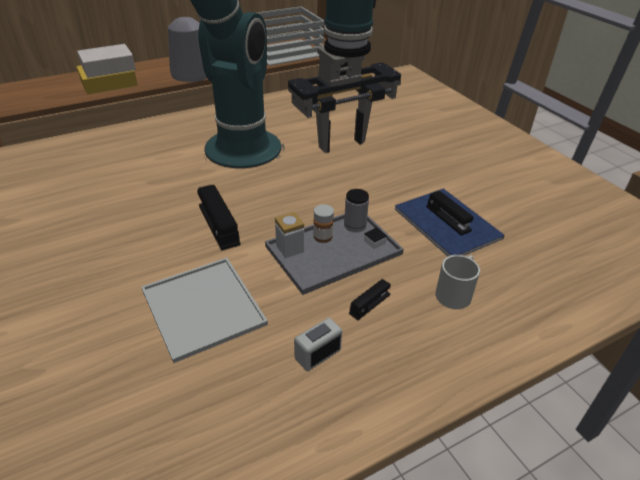

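The three things are back at (356,210), (323,223) and (290,236), the stapler is on the notebook at (450,212), and the bystanders have not moved. All three agree with their starting measurements within 2 mm. The arm is clear, so I'll hand in.

```bash
python3 -c "
from station import *
print(hand_in())"
```

```text
the job is handed in; nothing more can be done
None
```

I carried out the whole task and handed it in at about 57 s of the 144 s allowed. No verdict was reported.

**What I did:** The tin, jar and tumbler went upright into the white tray. I then laid the middle-sized stapler, the one in the organiser, on the notebook and put the three things back.

**Last checks** (wrist camera before and after; scene and side cameras agree within about 2 mm):

| Thing | Start (mm) | End (mm) |
|---|---|---|
| Tumbler | (449, 96) | (450, 95) |
| Jar | (453, 10) | (454, 9) |
| Tin | (458, −73) | (457, −74) |

- **Upright:** the lid and cap heights are unchanged.
- **Stapler:** right after placing, the wrist camera put it about 0.5 mm from the notebook's centre and 0.2° from its long sides. The last scene and side pictures put it within about 4 mm and 1°.
- **Bystanders:** the clip box and mug measured the same as at the start to within 1 mm, and the clock to within 2 mm.
- **Arm:** it was holding still, clear of everything, at hand-in.

**What failed or disagreed:**
- **Fingertips:** they are about 40 mm higher than the stated tool geometry says. Two stapler grasps closed on nothing above it without moving it. I confirmed the offset with depth from all three cameras and corrected for it from then on.
- **Jar:** it was released about 4 mm high in the tray but stood upright.

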